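# Let the propped lid of a staining chamber down without a bang

## Robot

A 6-joint arm with a two-finger parallel gripper is mounted at the origin on a cart in front of the work surface, level with it; the furniture and walls round the work are solid. World frame = base frame: x ahead of the robot, y to its left, z up, the work surface at z = 0. Lengths are in m, angles in rad, forces in N, time in s.
With the tool pointing down it reaches from about 0.3 to 0.95 m from the base axis. Payload 3.1 kg.
Tool frame: the origin (TCP) lies at the very end of the fingers, on their centre line; the grasp point (between the pads) lies 19 mm behind it (r.grip_point_offset is the distance from the TCP to the grasp point, in m); z points along the fingers, y is the line along which they close (so a half turn about z gives the same grasp; the last joint's range is limited). The gripper opens to 85 mm and grips with 20 to 120 N. Pads are 22 mm wide; open, the fingers measure 114 mm over their backs; the gripper's body (76 mm by 85 mm) begins 54 mm behind the grasp point. The pads swing forward as they close: fully open they stand 13 mm farther back than shut.
Start: joints at [-1.258, 0.308, 1.634, -0, 1.2, -0.07], TCP at [0.233, -0.58, 0.205] pointing down, gripper open.
Joint ranges: [-3.06, 3.06], [-0.79, 1.96], [0.05, 2.63], [-1.19, 4.34], [0.05, 2.64], [-2.94, 2.94]. Speed limits (rad/s): [2.79, 2.79, 3.14, 3.14, 3.14, 3.14].

## Interface

Orientations are given as a unit quaternion [x, y, z, w].
In Python, from plant import r, optics, spotter gives the robot as it stands. The module is installed in compiled form; this text tells all that it offers.
- The arm moves only by the tool step_arm, never from a script. Its argument "targets" is one flat list of numbers, 4 for each row, row after row: the shift along the tool's x, y, z in cm, then the turn about the tool's z in degrees. In form: [tx, ty, tz, roll, tx, ty, tz, roll, ...]. A call has 1 to 12 rows; each row shifts and turns the commanded pose from where the row before left it, along the tool's axes as they then stand; what a row does not reach is not made up. A row lasts 1/8 s, in which the tool goes at most 62.5 mm and 10.7 degrees, less where a joint would pass 70% of its speed; a pose out of reach is approached as far as the arm can. A call is refused whole if a number of a shift passes 6.25 or a number of a turn 10.7, either way. A call with a gripper value outside its range is refused whole. "gripper" is the finger opening in cm, from 0 to 8.54, set as the call begins (left out, the last holds). The fingers move at their own pace and stop on an object; "grip_force" is the grip in N (left out, the last holds). Time passes only in rows, so rows that do not move let the fingers close. It gives the time, the measured TCP pose, the force, the opening and the grip force at its end, in the units of the state.
- r.read_state(): the state, without advancing time (a new reading comes with each control period).
- optics.capture(name): name is "scene" or "top" or "wrist"; returns the picture (400x640x3 uint8, red, green, blue); there is no depth.
- optics.camera_info(name): a dict with "intrinsics" (3x3 intrinsics, pixels), "k1" (the pictures are not rectified: a ray, as slopes to the right and down, at radius r is drawn at 1 + k1 r^2 times it, then the intrinsics apply), "origin" and "orientation" of the camera in the world; the wrist camera has in their place "hand_eye" (4x4, takes a point from camera to tool coordinates, whose origin is the TCP and whose axes are the flange's). Camera axes: x right, y up, looking along -z (the intrinsics and any distortion apply to the point x, -y, -z); pixel columns grow to the right and rows downward; lengths in m; the calibration is good to about 2 mm. A picture is of the moment at which its call begins: read the wrist's pose just before it. camera_info takes no time and is no camera call.
- r.sign_off(): hands the job in; it is judged then, once.
Trained networks look in the newest picture that a camera, given by its name, has taken for a name from the list of things; names that differ only in an ending like _2 or _b are one class to them, and where a whole thing is asked for, a point or a joint stands for the part that bears it (a point fixed in the world has none). Each returns a list of dicts, best first, with "p" (0 to 1); they miss things now and then, are a little off and sometimes report something else, mostly with a low value. They report only what shows in the picture. A call takes as long as a camera call.
- spotter.spot_in(camera, query): "bbox" ([left, top, width, height] in pixels, round what is visible of it).
- spotter.mark_of(camera, query): "centre" ([row, column] in pixels: a listed point, or the origin of a listed thing).
The state is a dict: "time": time; "joint_pos": joint angles; "joint_velocities": joint speeds; "effort": joint torques, N m; "tcp_pos": TCP position; "orientation": TCP orientation; "wrist_force": force on the tool from outside, world axes, zero at the start; "ft_torque": the same for the moment, N m; "gripper_width": finger opening in m; "grip_force": force on a finger pad.
Only numpy, scipy, OpenCV 4.12 (cv2) and the standard library are available. Lean on these libraries where they do the work, as an engineer would, in place of code of your own. Each camera call takes 0.05 s, during which the arm holds its last target. There are 200 camera calls.

## Task

The heavy lid of the dark staining chamber stands propped on its stay. Put a finger under the lip at the front of the lid and raise it a little, only until the stay drops out of the way by itself; then catch the lid's weight on the back of the finger and let it down until it is fully shut, gently, without letting it fall or slam on the dishes. Do not grip or pinch the lid or force it, leave the dishes in the chamber and the other things on the bench where they are, and finish with the hand clear.

Things in the scene. Friction and masses are not known exactly. Their poses are not given: they have to be found in the camera images.
- chamber: Staining chamber: grey open-topped box fixed to the bench, 170 mm deep (x), 180 wide (y), rim 60 mm above the bench, with hinged lid and stay. Origin: centre of its underside. x points from its front (lip side, towards the robot) to the hinge at the back, y to its left, z up. The hinge line runs along y at x = +87, z = +62 mm.
- chamber_lid (a joint): Lid angle, rad: 0 fully shut (level), grows as it opens; about 0.87 at the start, propped on the stay; hard stop at 1.30, so it never stays open by itself. Lid: painted steel tray 170 x 180 x 14 mm, about 0.45 kg, hinge a little viscous (0.1 N m s/rad). The lip takes 2 to 3 N to raise. Let go, the lid slams at 3 to 4 rad/s.
- lid_lip (a point): Middle of the front edge of the lid's lip, on its underside; moves with the lid. x points along the lid to the hinge (202 mm away), y along the hinge line to the left, z out of the lid's top. The lip: flat, 90 mm wide (y), 5 mm thick, stands 30 mm out from lid and box front, so a finger can stay under it until shut; its underside is then 64 mm above the bench.
- chamber_stay (a joint): Stay angle, rad: about 1.13 propping the lid, 0 folded level along the chamber's left side. Raising the lid by about 0.1 rad (to 0.97; 1.05 is safe) lifts its stud out of the stay's fork; the stay then falls back and folds by its own weight within about 0.7 s. Lowered sooner, the lid may be caught by it again.
- stay_fork (a point): Fork at the free end of the stay, a flat steel bar 105 mm long, 10 mm wide, outside the chamber's left (+y) wall; it carries a stud on the lid's left side, 100 mm from the hinge. The stay's pivot is at x = -17, y = +95, z = +47 mm in the chamber's frame; propping, its top leans to the back.
- dish_a: Lidded culture dish standing loose in the chamber, left one, 58 mm across, 15 mm tall; origin: centre of its underside
- dish_b: The same, right one in the chamber
- timer: small white bench timer, 66 x 66 x 19 mm, loose; bystander in front of the microscope; origin: centre of its underside
- oil_bottle: small brown dropper bottle, 33 mm across, 102 mm tall, loose; bystander; origin: centre of its underside
- tube_a: capped sample tube, 32 mm across, 113 mm tall, standing loose; bystander to the left; origin: centre of its underside
- marker_a: capped marker pen, 17 x 135 x 16 mm, lying loose; bystander; origin: centre of its underside
- coverslips: small white cover-slip box, 32 x 32 x 16 mm, loose; bystander; origin: centre of its underside
- dish_c: lidded culture dish like the two in the chamber, 58 mm across, 15 mm tall, loose on the bench; bystander; origin: centre of its underside

How it is judged:
On the way, in this order (a step that is already met when the one before it is completed fails the run):
1. the lid has been raised off its stay, the stay has dropped, and the lid is still held open (value of joint chamber_stay below 0.3 rad and value of joint chamber_lid above 0.5 rad), for 0.1 s.
2. the falling lid rides down on a finger (value of joint chamber_lid between 0.08 and 0.45 rad and contact force between the fingers and chamber_lid above 0.3 N), for 0.1 s.
At the end, for the whole second after the job is handed in: The lid is fully shut (within 0.03 rad) and still, the stay lies folded (within 0.12 rad), the dishes in the chamber are within 12 mm and the bystanders within 20 mm of where they stood (value of joint chamber_lid below 0.03 rad and value of joint chamber_stay below 0.12 rad and velocity of joint chamber_lid between -0.05 and 0.05 rad/s and distance of each of dish_a, dish_b from where it was at the start of the episode below 0.012 m and distance of each of timer, oil_bottle, tube_a, marker_a, coverslips, dish_c from where it was at the start of the episode below 0.02 m); the robot touches nothing.
It fails at once if the lid slams: it turns faster than 1.2 rad/s in the last 0.25 rad before shut (value of joint chamber_lid below 0.25 rad and velocity of joint chamber_lid below -1.2 rad/s).
It fails at once if the lid is pinched or forced: more than 15 N between fingers and lid (contact force between the fingers and chamber_lid above 15 N).
It fails at once if the lid is thrown up against its hinge stop (value of joint chamber_lid above 1.28 rad).
It fails at once if a dish in the chamber is pushed or lifted (distance of any of dish_a, dish_b from where it was at the start of the episode above 0.02 m).
It fails at once if a bystander is pushed, lifted or knocked over (distance of any of timer, oil_bottle, tube_a, marker_a, coverslips, dish_c from where it was at the start of the episode above 0.03 m).
It also fails if it takes over 42 s, if anything falls off the work surface, if the arm or the gripper's body presses on something with over 40 N, if the wrist force passes 120 N, or if a joint passes its speed limit or range.

## Working session

There is one attempt and no reset: what is moved stays moved. The work goes in short steps, Python scripts to look and compute and a tool call to move; the robot and the scene stay as the last step left them, time stands still between calls to the robot, and variables do not carry over. Pictures are saved under pics/ and viewed, at most 10 in all, crops included, and the job is handed in when it is done.

Besides the shell and the picture viewer there is one more tool, called as name(argument=value, ...), one argument or row to a line, values as JSON. step_arm: Moves the arm, as the interface text tells. Its arguments: {"type":"object","properties":{"targets":{"type":"array","items":{"type":"number"}},"gripper":{"type":"number"},"grip_force":{"type":"number"}},"required":["targets"]}

```bash
mkdir -p pics; cat > h.py <<'E'
import numpy as np, cv2
from scipy.spatial.transform import Rotation as R
from plant import r, optics, spotter
def cam(name):
    i=optics.camera_info(name)
    return i
def Rm(o):
    o=np.array(o); return o if o.shape==(3,3) else R.from_quat(o).as_matrix()
def ray(name,row,col):
    i=cam(name);K=np.array(i["intrinsics"])
    u=np.array([(col-K[0,2])/K[0,0],(row-K[1,2])/K[1,1]]);s=u.copy()
    for _ in range(20): s=u/(1+i["k1"]*(s@s))
    d=np.array([s[0],-s[1],-1.]);return np.array(i["origin"]),Rm(i["orientation"])@d
def onz(name,row,col,z):
    o,d=ray(name,row,col);return o+d*(z-o[2])/d[2]
def proj(name,P):
    i=cam(name);K=np.array(i["intrinsics"]);p=Rm(i["orientation"]).T@(np.array(P)-np.array(i["origin"]))
    s=np.array([p[0],-p[1]])/-p[2];s=s*(1+i["k1"]*(s@s));return K[:2,:2]@s+K[:2,2]
def tri(a,b):
    (o1,d1),(o2,d2)=a,b
    A=np.stack([d1,-d2],1);t=np.linalg.lstsq(A,o2-o1,rcond=None)[0]
    p,q=o1+d1*t[0],o2+d2*t[1];return (p+q)/2,np.linalg.norm(p-q)
E
python3 - <<'E'
from h import *
np.set_printoptions(precision=4,suppress=True)
for n in("scene","top"):
    im=optics.capture(n);cv2.imwrite(f"pics/{n}0.png",im[:,:,::-1]);print(n,cam(n))
for q in["chamber","lid_lip","stay_fork","timer","oil_bottle","tube_a","marker_a","coverslips","dish_c"]:
    for n in("scene","top"):
        m=spotter.mark_of(n,q)[:3]
        print(q,n,[(np.round(x["centre"],1),round(x["p"],2),onz(n,*x["centre"],0)[:2]) for x in m])
s=r.read_state();print(s["tcp_pos"],s["orientation"],s["time"])
E
```

```text
scene {'intrinsics': array([[503.0031,   0.    , 316.0134],
       [  0.    , 503.0031, 198.1394],
       [  0.    ,   0.    ,   1.    ]]), 'k1': -0.08357488831225161, 'origin': array([0.0955, 0.7368, 0.9661]), 'orientation': array([-0.1038,  0.3674,  0.8947, -0.2317])}
top {'intrinsics': array([[399.3045,   0.    , 318.7249],
       [  0.    , 399.3045, 193.8335],
       [  0.    ,   0.    ,   1.    ]]), 'k1': -0.010536567074280235, 'origin': array([ 0.3685, -0.042 ,  1.1598]), 'orientation': array([-0.0513,  0.0603,  0.7081, -0.7016])}
chamber scene [(array([146. , 361.9]), 0.83, array([ 0.5684, -0.354 ])), (array([116.7, 336.4]), 0.61, array([ 0.7058, -0.4498]))]
chamber top [(array([188.3, 425. ]), 0.96, array([ 0.5672, -0.3725]))]
lid_lip scene [(array([ 87.1, 374.4]), 0.66, array([ 0.6705, -0.6673]))]
lid_lip top [(array([185.2, 445.8]), 0.67, array([ 0.5761, -0.435 ]))]
stay_fork scene [(array([119.7, 337. ]), 0.67, array([ 0.6965, -0.4362]))]
stay_fork top [(array([166. , 401.8]), 0.46, array([ 0.6353, -0.3065]))]
timer scene [(array([225.8, 369.5]), 0.63, array([ 0.4112, -0.
[... 498 characters left out ...]
r_a top [(array([251.2, 286.9]), 0.68, array([0.3871, 0.0354]))]
coverslips scene [(array([299.3, 325.6]), 0.64, array([0.4033, 0.1772]))]
coverslips top [(array([250. , 243.1]), 0.72, array([0.3917, 0.1611])), (array([242.3, 318.4]), 0.35, array([ 0.4117, -0.0554]))]
dish_c scene [(array([297.3, 271.1]), 0.82, array([0.5145, 0.2324])), (array([129. , 368.5]), 0.76, array([ 0.5867, -0.4399])), (array([147.3, 354.9]), 0.52, array([ 0.5842, -0.3384]))]
dish_c top [(array([182.5, 410.1]), 0.85, array([ 0.585, -0.329])), (array([184.5, 436.7]), 0.48, array([ 0.5784, -0.408 ])), (array([210.6, 224.7]), 0.48, array([0.5061, 0.2169]))]
[ 0.2334 -0.5798  0.2054] [ 0.9817  0.1902 -0.      0.    ] 1.0
```

```bash
python3 - <<'E'
from h import *
a=cv2.imread("pics/scene0.png")[40:280,220:500];b=cv2.imread("pics/top0.png")[100:300,300:540]
f=lambda x:cv2.resize(x,(800,int(x.shape[0]*800/x.shape[1])),interpolation=3)
cv2.imwrite("pics/a.png",cv2.resize(a,(700,600),interpolation=3));cv2.imwrite("pics/b.png",cv2.resize(b,(720,600),interpolation=3))
E
```

```text
(no output)
```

View pics/a.png

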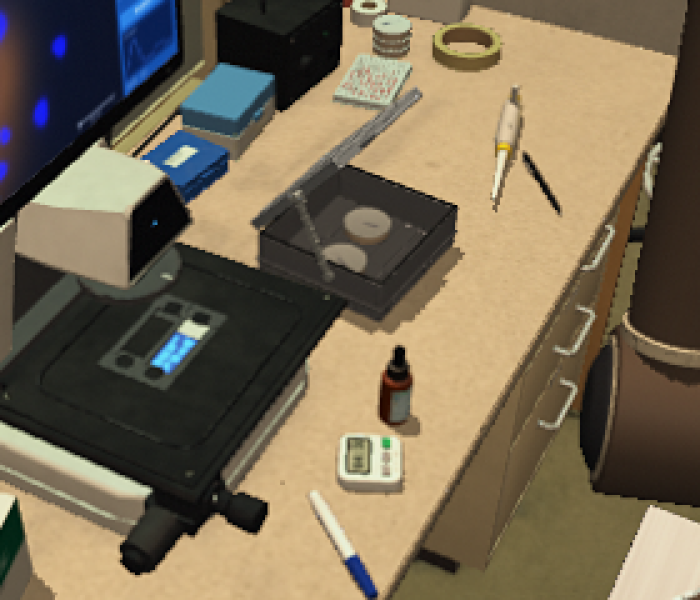

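View pics/b.png

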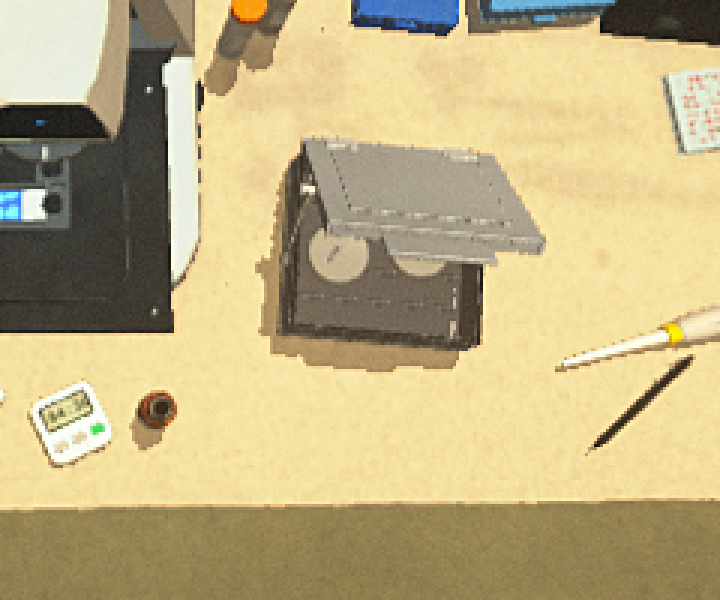

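The top and scene crops show the chamber with its lid open and the front facing the robot. The front-left corner is near b.png (283,333), the lip near (388–497, 260), and the stay is on the left. The tool points straight down and rows can't tilt it directly, so I'll see what the arm does near its upper reach limit, in free space.

step_arm(
  targets=[0,0,-6.25,0,0,0,-6.25,0,0,0,-6.25,0,0,0,-6.25,0,0,0,-6.25,0,0,0,-6.25,0,0,0,-6.25,0,0,0,-6.25,0],
  gripper=0,
)

```text
time: 2.0
tcp_pos: [0.2332, -0.579, 0.7079]
orientation: [0.982, 0.19, 0.0, 0.001]
wrist_force: [0.6, -1.6, 1.8]
gripper_width: 0.0002
grip_force: 0.0
```

```bash
python3 - <<'E'
from h import *
np.set_printoptions(precision=4,suppress=True)
s=r.read_state();print(s["time"],s["joint_pos"],s["tcp_pos"],R.from_quat(s["orientation"]).as_matrix())
from scipy.optimize import least_squares
m={"chamber":((146,361.9),(188.3,425.)),"lip":((87.1,374.4),(185.2,445.8)),"fork":((119.7,337),(166,401.8))}
for k,(a,b) in m.items(): print(k,tri(ray("scene",*a),ray("top",*b)))
# fit x,y,yaw,theta ; b.png pixel -> top
def lid(th,x,y,z): # along lid from hinge x(>0 to front), y, z up from lid underside plane
    return np.array([.087-x*np.cos(th)+z*np.sin(th),y,.062+x*np.sin(th)+z*np.cos(th)])
def pts(p):
    x,y,w,th=p;c=np.array([[np.cos(w),-np.sin(w),0],[np.sin(w),np.cos(w),0],[0,0,1]])
    T=lambda q:c@np.array(q)+[x,y,0]
    L=lambda *a:T(lid(th,*a))
    return [("top",T([0,0,0]),(425,188.3),1),("scene",T([0,0,0]),(361.9,146),1),
     ("top",L(.202,0,.002),(445.8,185.2),1),("scene",L(.202,0,.002),(374.4,87.1),1),
     ("top",T([-.085,.09,0]),(300+280/3,100+334/3),1),("top",T([-.085,-.09,0]),(300+478/3,100+347/3),1),
     ("top",L(.202,-.045,.002),(300+497/3,100+263/3),1),("top",L(.202,.045,.002),(300+388/3,100+259/3),1),
     ("top",L(.172,-.09,.016),(300+545/3,100+238/3),1)]
f=lambda p:np.concatenate([w*(proj(n,P)-np.array(u)) for n,P,u,w in pts(p)])
s=least_squares(f,[.57,-.37,0,.87],loss="soft_l1");print(s.x);print(f(s.x).reshape(-1,2))
E
```

```text
2.0 [-1.2577  0.3857  0.5336 -0.      2.2206 -0.0697] [ 0.2332 -0.579   0.7079] [[ 0.9276  0.3735  0.0005]
 [ 0.3735 -0.9276 -0.0016]
 [-0.0001  0.0017 -1.    ]]
chamber (array([ 0.5741, -0.3767, -0.0191]), np.float64(0.00758361354291141))
lip (array([ 0.5418, -0.3625,  0.2104]), np.float64(0.007153498902960184))
fork (array([ 0.6087, -0.2744,  0.134 ]), np.float64(0.008868120632028473))
[ 0.5764 -0.3686 -0.0734  0.8576]
[[-1.4804 -3.0305]
 [-0.2951 -3.4645]
 [ 1.5912  1.8379]
 [ 4.8764 -1.2752]
 [-1.0657  0.4651]
 [-5.8713  0.0574]
 [ 0.2802  0.5725]
 [-0.5187 -0.4974]
 [ 0.4633 -1.0524]]
```

step_arm(
  targets=[0,0,-6.25,0,0,0,-6.25,0,0,0,-6.25,0,0,0,-6.25,0],
)

```text
time: 2.5
tcp_pos: [0.191, -0.4765, 0.833]
orientation: [0.982, 0.19, 0.002, -0.017]
wrist_force: [1.1, 0.2, 0.6]
gripper_width: -0.0
grip_force: 0.0
```

```bash
python3 - <<'E'
from h import *
np.set_printoptions(precision=4,suppress=True)
s=r.read_state();print(s["time"],s["joint_pos"],s["tcp_pos"],R.from_quat(s["orientation"]).as_matrix())
E
```

```text
2.5 [-1.2793  0.4828  0.0506  0.015   2.642  -0.0779] [ 0.191  -0.4765  0.833 ] [[ 0.9278  0.3732 -0.0028]
 [ 0.3731 -0.9272  0.0345]
 [ 0.0102 -0.0331 -0.9994]]
```

step_arm(
  targets=[0,0,-6.25,0,0,0,-6.25,0,0,0,-6.25,0,0,0,-6.25,0],
)

```text
time: 3.0
tcp_pos: [0.1641, -0.4127, 0.8937]
orientation: [0.981, 0.19, 0.012, 0.046]
wrist_force: [-0.3, 0.5, 0.3]
gripper_width: -0.0001
grip_force: 0.0
```

```bash
python3 - <<'E'
from h import *
np.set_printoptions(precision=4,suppress=True)
s=r.read_state();print(s["time"],s["joint_pos"],s["tcp_pos"],R.from_quat(s["orientation"]).as_matrix())
i=optics.camera_info("wrist");print(i)
cv2.imwrite("pics/w0.png",optics.capture("wrist")[:,:,::-1])
E
```

```text
3.0 [-1.3031  0.355   0.0515  0.0337  2.6411 -0.0839] [ 0.1641 -0.4127  0.8937] [[ 0.9279  0.3707  0.0404]
 [ 0.3729 -0.9239 -0.086 ]
 [ 0.0054  0.0949 -0.9955]]
{'intrinsics': array([[294.9991,   0.    , 320.8734],
       [  0.    , 294.9991, 193.7317],
       [  0.    ,   0.    ,   1.    ]]), 'k1': -0.0226551720509192, 'hand_eye': array([[-0.0002,  0.9584,  0.2854,  0.0722],
       [ 1.    ,  0.0003, -0.0002,  0.0007],
       [-0.0002,  0.2854, -0.9584, -0.1689],
       [ 0.    ,  0.    ,  0.    ,  1.    ]])}
```

View pics/w0.png

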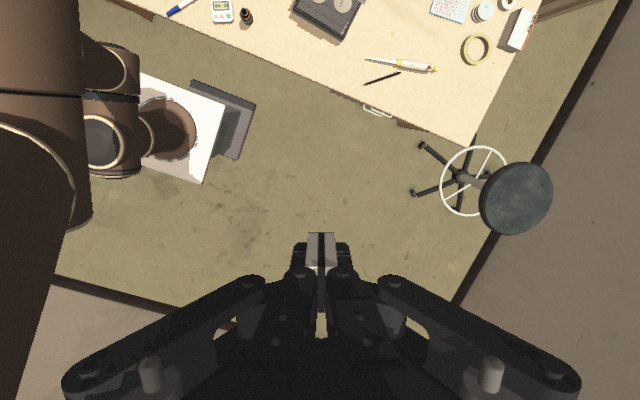

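Commanding past the upper limit does tilt the tool, and the tilt persists. I'll go back down, move to the chamber's heading (azimuth about -0.15), and tilt there.

step_arm(
  targets=[0,0,5,0,0,0,5,0,0,0,5,0,3.5,-3.4,0,3.4,3.5,-3.4,0,3.4,3.5,-3.4,0,3.4,3.5,-3.4,0,3.4,3.5,-3.4,0,3.4,3.5,-3.4,0,3.4,3.5,-3.4,0,3.4,3.5,-3.4,0,3.4,3.5,-3.4,0,3.4],
)

```text
time: 4.55
tcp_pos: [0.4364, -0.0831, 0.7599]
orientation: [0.996, -0.077, 0.024, 0.04]
wrist_force: [-0.4, -1.2, -1.1]
gripper_width: -0.0001
grip_force: 0.0
```

```bash
python3 - <<'E'
from h import *
np.set_printoptions(precision=4,suppress=True)
s=r.read_state();print(s["time"],s["joint_pos"],s["tcp_pos"],R.from_quat(s["orientation"]).as_matrix())
E
```

```text
4.55 [-0.2305 -0.0142  0.8986 -0.089   2.1963  1.4398] [ 0.4364 -0.0831  0.7599] [[ 0.9871 -0.1548  0.0408]
 [-0.151  -0.985  -0.0836]
 [ 0.0531  0.0763 -0.9957]]
```

step_arm(
  targets=[0.5,0,-6,0,0.5,0,-6,0,0.5,0,-6,0,0.5,0,-6,0,0.5,0,-6,0,0.5,0,-6,0,0.5,0,-6,0,1,0,-6,0,1,0,-6,0,1.5,0,-6,0,1.5,0,-6,0,1.5,0,-6,0],
)

```text
time: 6.05
tcp_pos: [0.3101, -0.0252, 0.9715]
orientation: [0.986, -0.07, 0.138, 0.065]
wrist_force: [-0.7, 0.1, 0.0]
gripper_width: 0.0002
grip_force: 0.0
```

```bash
cat > s.py <<'E'
from h import *
np.set_printoptions(precision=4,suppress=True)
s=r.read_state();print(s["time"],s["joint_pos"],s["tcp_pos"],s["wrist_force"]);print(R.from_quat(s["orientation"]).as_matrix())
E
python3 s.py
```

```text
6.05 [-0.0829  0.1535  0.0517 -0.2639  2.6409  1.3798] [ 0.3101 -0.0252  0.9715] [-0.7367  0.0616  0.0477]
[[ 0.9518 -0.1566  0.2636]
 [-0.1207 -0.9817 -0.1476]
 [ 0.2819  0.1086 -0.9533]]
```

step_arm(
  targets=[2,0,-5.9,0,2,0,-5.9,0,2.3,0,-5.8,0,2.6,0,-5.7,0,2.9,0,-5.5,0,3.2,0,-5.4,0,3.5,0,-5.2,0,3.8,0,-5,0,4,0,-4.8,0,4.2,0,-4.6,0,4.4,0,-4.4,0,4.5,0,-4.3,0],
)

```text
time: 7.55
tcp_pos: [0.2706, -0.0075, 0.9899]
orientation: [0.981, -0.065, 0.174, 0.048]
wrist_force: [-0.1, 0.0, -0.3]
gripper_width: 0.0001
grip_force: 0.0
```

```bash
python3 s.py
```

```text
7.55 [-0.0705  0.0885  0.0518 -0.1951  2.6409  1.4436] [ 0.2706 -0.0075  0.9899] [-0.0653  0.0388 -0.3327]
[[ 0.9308 -0.1436  0.3362]
 [-0.11   -0.987  -0.117 ]
 [ 0.3486  0.0719 -0.9345]]
```

step_arm(
  targets=[0,0,-6.25,0,0,0,-6.25,0,0,0,-6.25,0,0,0,-6.25,0,0,0,-6.25,0,0,0,-6.25,0],
)

```text
time: 8.3
tcp_pos: [0.1486, 0.0201, 1.0175]
orientation: [0.969, -0.062, 0.234, 0.056]
wrist_force: [0.7, 0.2, -0.1]
gripper_width: 0.0002
grip_force: 0.0
```

```bash
python3 s.py
```

```text
8.3 [ 0.9377 -0.0127  0.0523 -1.1666  2.641   1.4783] [0.1486 0.0201 1.0175] [ 0.6799  0.201  -0.1383]
[[ 0.8827 -0.1456  0.4468]
 [-0.0933 -0.9862 -0.137 ]
 [ 0.4605  0.0793 -0.8841]]
```

```bash
python3 - <<'E'
from h import *
from scipy.optimize import least_squares
np.set_printoptions(precision=4,suppress=True)
D=np.array([(.308,1.634,1.2,.6251,.2054),(.3857,.5336,2.2206,.6242,.7079),(.4828,.0506,2.642,.5133,.833),(.355,.0515,2.6411,.4441,.8937),(-.0142,.8986,2.1963,.4442,.7599),(.1535,.0517,2.6409,.311,.9715),(.0885,.0518,2.6409,.2707,.9899)])
def fk(p,q):
    a,b,c,h,L,d=p;j2,j3,j5=q
    t=j2+j3+j5 # tool angle from up, pi=down
    return np.array([a*np.sin(j2)+b*np.sin(j2+j3+c)+L*np.sin(t)-d*np.cos(t),h+a*np.cos(j2)+b*np.cos(j2+j3+c)+L*np.cos(t)+d*np.sin(t)])
s=least_squares(lambda p:np.concatenate([fk(p,x[:3])-x[3:] for x in D]+[1e-3*np.array([p[5]])]),[.36,.36,.2,.3,.25,.05],loss="soft_l1",f_scale=.003)
print(s.x);print(s.fun.reshape(-1)[:14])
for q in[(.8,.06,2.28),(1,.06,2.08),(.6,.06,2.48)]:print(q,fk(s.x,q))
# joints for tool tilt phi at target
for phi in(.5,.8,1.1,1.4):
  for tgt in((.58,.2),(.58,.06)):
    g=least_squares(lambda q:np.r_[fk(s.x,q)-tgt,q.sum()-(np.pi-phi)],[.4,1.6,.5]);print(phi,tgt,g.x,g.cost)
E
```

```text
[0.4858 0.5282 0.0696 0.2982 0.3303 0.0001]
[-0.0002  0.      0.0005  0.0004  0.0007  0.0003 -0.0021  0.0006 -0.
 -0.0002  0.0029 -0.0008 -0.0011 -0.0003]
(0.8, 0.06, 2.28) [0.7724 0.6223]
(1, 0.06, 2.08) [0.887  0.4559]
(0.6, 0.06, 2.48) [0.627  0.7625]
0.5 (0.58, 0.2) [-0.0358  2.1269  0.5505] 3.440911708411358e-22
0.5 (0.58, 0.06) [0.2174 2.2115 0.2127] 7.137814785055694e-21
0.8 (0.58, 0.2) [-0.1065  2.3349  0.1131] 1.3271928870663736e-19
0.8 (0.58, 0.06) [ 0.2496  2.3866 -0.2947] 2.13140741015391e-28
1.1 (0.58, 0.2) [-0.032   2.4975 -0.4239] 1.0754608524370283e-16
1.1 (0.58, 0.06) [ 0.4607  2.4792 -0.8983] 2.867420797700936e-30
1.4 (0.58, 0.2) [ 0.2581  2.5644 -1.0809] 1.6758482432006799e-21
1.4 (0.58, 0.06) [ 0.8029  2.45   -1.5113] 2.2146257115670402e-27
```

```bash
cat > ik.py <<'E'
from h import *
from scipy.optimize import least_squares
a,b,c,h,L=.4858,.5282,.0696,.2982,.3303
def ik(tcp,z):
    w=np.array(tcp)-L*np.array(z);j1=np.arctan2(w[1],w[0]);rr=np.hypot(w[0],w[1])
    g=least_squares(lambda q:[a*np.sin(q[0])+b*np.sin(q[0]+q[1]+c)-rr,h+a*np.cos(q[0])+b*np.cos(q[0]+q[1]+c)-w[2]],[.2,1.8])
    j2,j3=g.x;t=j2+j3
    u=np.array([np.sin(t)*np.cos(j1),np.sin(t)*np.sin(j1),np.cos(t)])
    n=np.array([-np.sin(j1),np.cos(j1),0]);v=np.cross(n,u) # in-plane
    zz=np.array(z);j5=np.arccos(zz@u);j4=np.arctan2(zz@n,zz@v)
    return np.round([j1,j2,j3,j4,j5,g.cost*1e6],3)
E
python3 - <<'E'
from ik import *
print("check",ik([.1486,.0201,1.0175],[.4468,-.137,-.8841]),ik([.3101,-.0252,.9715],[.2636,-.1476,-.9533]))
for phi in(.49,.6,.7,.8):
  for hd in(-.3,-.1):
    z=[np.sin(phi)*np.cos(hd),np.sin(phi)*np.sin(hd),-np.cos(phi)]
    for P in((.47,-.36,.046),(.53,-.36,.2),(.40,-.34,.2),(.40,-.34,.05)): print(phi,hd,P,ik(P,z))
E
```

```text
check [ 1.555e+00  3.000e-02 -2.000e-03 -1.803e+00  2.662e+00  0.000e+00] [ 0.105  0.185  0.004 -0.393  2.668  0.   ]
0.49 -0.3 (0.47, -0.36, 0.046) [-0.774  0.288  2.153  0.713  0.335  0.   ]
0.49 -0.3 (0.53, -0.36, 0.2) [-0.689  0.108  1.974  0.31   0.624  0.   ]
0.49 -0.3 (0.4, -0.34, 0.2) [-0.863 -0.113  2.194  0.412  0.679  0.   ]
0.49 -0.3 (0.4, -0.34, 0.05) [-0.863  0.18   2.288  0.81   0.354  0.   ]
0.49 -0.1 (0.47, -0.36, 0.046) [-0.83   0.315  2.114  0.789  0.458  0.   ]
0.49 -0.1 (0.53, -0.36, 0.2) [-0.743  0.138  1.94   0.447  0.711  0.   ]
0.49 -0.1 (0.4, -0.34, 0.2) [-0.923 -0.07   2.155  0.515  0.777  0.   ]
0.49 -0.1 (0.4, -0.34, 0.05) [-0.923  0.212  2.245  0.84   0.482  0.   ]
0.6 -0.3 (0.47, -0.36, 0.046) [-0.807  0.288  2.216  1.239  0.294  0.   ]
0.6 -0.3 (0.53, -0.36, 0.2) [-0.714  0.078  2.05   0.489  0.505  0.   ]
0.6 -0.3 (0.4, -0.34, 0.2) [-0.909 -0.143  2.263  0.61   0.599  0.   ]
0.6 -0.3 (0.4, -0.34, 0.05) [-0.909  0.185  2.347  1.291  0.343  0.   ]
0.6 -0.1 (0.47, -0.36, 0.046) [-0.876  0.321  2.167  1.14   0.451  0.   ]
0.6 -0.1 (0.53, -0.36, 0.2) [-0.7
[... 637 characters left out ...]
, 0.2) [-1.037 -0.088  2.263  0.899  0.725  0.   ]
0.7 -0.1 (0.4, -0.34, 0.05) [-1.037  0.253  2.329  1.412  0.554  0.   ]
0.8 -0.3 (0.47, -0.36, 0.046) [-0.872  0.336  2.309  2.043  0.451  0.   ]
0.8 -0.3 (0.53, -0.36, 0.2) [-0.762  0.056  2.178  1.122  0.363  0.   ]
0.8 -0.3 (0.4, -0.34, 0.2) [-0.999 -0.158  2.378  1.121  0.538  0.   ]
0.8 -0.3 (0.4, -0.34, 0.05) [-0.999  0.251  2.432  1.949  0.52   0.   ]
0.8 -0.1 (0.47, -0.36, 0.046) [-0.962  0.374  2.242  1.67   0.579  0.   ]
0.8 -0.1 (0.53, -0.36, 0.2) [-0.852  0.108  2.12   1.13   0.573  0.   ]
0.8 -0.1 (0.4, -0.34, 0.2) [-1.092 -0.076  2.308  1.095  0.741  0.   ]
0.8 -0.1 (0.4, -0.34, 0.05) [-1.092  0.296  2.357  1.604  0.645  0.   ]
```

step_arm(
  targets=[1.4,0.6,1.9,0,1.4,0.6,1.9,0,1.4,0.6,1.9,0,1.4,0.6,1.9,0,1.4,0.6,1.9,0,1.4,0.6,1.9,0,1.4,0.6,1.9,0,1.4,0.6,1.9,0,1.4,0.6,1.9,0,1.4,0.6,1.9,0],
)

```text
time: 9.55
tcp_pos: [0.3287, -0.0721, 0.9361]
orientation: [0.968, -0.059, 0.236, 0.065]
wrist_force: [0.4, 0.4, -0.1]
gripper_width: 0.0002
grip_force: 0.0
```

```bash
python3 s.py
```

```text
9.55 [-0.3621 -0.2126  0.6836  0.0197  2.1754  1.3463] [ 0.3287 -0.0721  0.9361] [ 0.3678  0.3855 -0.0777]
[[ 0.8811 -0.1453  0.45  ]
 [-0.0841 -0.9846 -0.1532]
 [ 0.4653  0.0971 -0.8798]]
```

step_arm(
  targets=[-2,1.5,5,0,-2,1.5,5,0,-2,1.5,5,0,-2,1.5,5,0,-2,1.5,5,0,-2,1.5,5,0,-2,1.5,5,0,-2,1.5,5,0,-2,1.5,5,0,-2,1.5,5,0,-2,1.5,5,0,-2,1.5,5,0],
)

```text
time: 11.05
tcp_pos: [0.3603, -0.3214, 0.3127]
orientation: [0.967, -0.06, 0.237, 0.065]
wrist_force: [0.7, -0.7, 0.3]
gripper_width: -0.0003
grip_force: 0.0
```

```bash
python3 s.py; python3 - <<'E'
from h import *
np.set_printoptions(precision=4,suppress=True)
im=optics.capture("wrist");cv2.imwrite("pics/w1.png",im[:,:,::-1])
print(spotter.mark_of("wrist","lid_lip")[:2],spotter.mark_of("wrist","stay_fork")[:2])
E
```

```text
11.05 [-1.0467 -0.3613  2.1524  0.3823  0.9979  0.4963] [ 0.3603 -0.3214  0.3127] [ 0.6886 -0.6788  0.3025]
[[ 0.8804 -0.1466  0.4509]
 [-0.0853 -0.9844 -0.1536]
 [ 0.4664  0.0968 -0.8792]]
[{'centre': [67.5, 326.7], 'p': 0.8}] [{'centre': [52.9, 250.1], 'p': 0.72}]
```

View pics/w1.png

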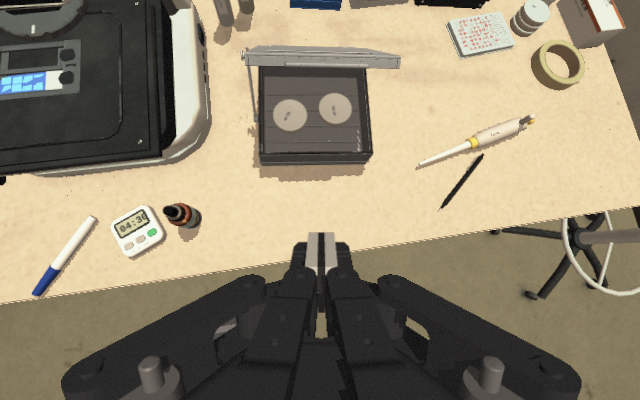

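```bash
python3 - <<'E'
from h import *
from scipy.optimize import least_squares
np.set_printoptions(precision=4,suppress=True)
s=r.read_state();i=optics.camera_info("wrist");T=np.eye(4);T[:3,:3]=R.from_quat(s["orientation"]).as_matrix();T[:3,3]=s["tcp_pos"]
W=T@i["hand_eye"];K=i["intrinsics"]
def pw(P):
    p=W[:3,:3].T@(P-W[:3,3]);q=np.array([p[0],-p[1]])/-p[2];q=q*(1+i["k1"]*(q@q));return K[:2,:2]@q+K[:2,2]
def lid(th,x,y,z): return np.array([.087-x*np.cos(th)+z*np.sin(th),y,.062+x*np.sin(th)+z*np.cos(th)])
def pts(p):
    x,y,w,th=p;c=np.array([[np.cos(w),-np.sin(w),0],[np.sin(w),np.cos(w),0],[0,0,1]])
    t=lambda q:c@np.array(q)+[x,y,0]
    return [(pw,t([-.085,.09,.06]),(259,154)),(pw,t([-.085,-.09,.06]),(372,152)),(pw,t([-.085,.09,0]),(262,166)),(pw,t([-.085,-.09,0]),(370,161)),
     (pw,t(lid(th,.202,0,.002)),(326.7,67.5)),(lambda P:proj("top",P),t(lid(th,.202,0,.002)),(445.8,185.2)),
     (lambda P:proj("top",P),t(lid(th,.202,-.045,.002)),(465.7,187.7)),(lambda P:proj("top",P),t(lid(th,.202,.045,.002)),(429.3,186.3)),
     (lambda P:proj("top",P),t([0,0,0]),(425,188.3))]
f=lambda p:np.concatenate([f(P)-np.array(u) for f,P,u in pts(p)])
g=least_squares(f,[.57,-.37,0,.87],loss="soft_l1");print(g.x);print(f(g.x).reshape(-1,2))
print("lip",pts(g.x)[4][1]);
for th in(0,.25,.45,.87,1.05):print(th,pts([*g.x[:3],th])[4][1])
print("tip",pw(np.array(s["tcp_pos"])))
E
```

```text
[ 0.5749 -0.3655 -0.0897  0.8603]
[[-0.1924  0.4098]
 [ 2.8598 -0.6403]
 [ 0.8647 -0.3485]
 [-4.2102  1.5569]
 [ 0.9078 -0.7594]
 [ 0.1157  2.2415]
 [-1.2203  1.2408]
 [-1.9646 -0.3583]
 [-2.4928 -2.5263]]
lip [ 0.5318 -0.3616  0.2164]
0 [ 0.4604 -0.3552  0.064 ]
0.25 [ 0.4671 -0.3558  0.1139]
0.45 [ 0.4813 -0.3571  0.1517]
0.87 [ 0.5333 -0.3617  0.2177]
1.05 [ 0.5632 -0.3644  0.2382]
tip [319.4332 228.521 ]
```

step_arm(
  targets=[1.05,0.13,2.8,0,1.05,0.13,2.8,0,1.05,0.13,2.8,0,1.05,0.13,2.8,0,1.05,0.13,2.8,0,1.05,0.13,2.8,0,0,0,0,0],
)

```text
time: 12.08
tcp_pos: [0.4925, -0.3597, 0.1984]
orientation: [0.967, -0.058, 0.237, 0.065]
wrist_force: [-1.4, -0.8, -0.3]
gripper_width: -0.0003
grip_force: 0.0
```

```bash
python3 s.py; python3 - <<'E'
from h import *
im=optics.capture("scene")[50:250,250:500];im2=optics.capture("wrist")[0:260,160:480]
cv2.imwrite("pics/s2.png",np.hstack([cv2.resize(im,(400,320),interpolation=3),cv2.resize(im2,(400,320))])[:,:,::-1])
E
```

```text
12.075 [-0.8341  0.0359  2.0609  0.3988  0.6406  0.5845] [ 0.4925 -0.3597  0.1984] [-1.3791 -0.7504 -0.2613]
[[ 0.8804 -0.1438  0.4519]
 [-0.0824 -0.9848 -0.1529]
 [ 0.4671  0.0974 -0.8788]]
```

View pics/s2.png

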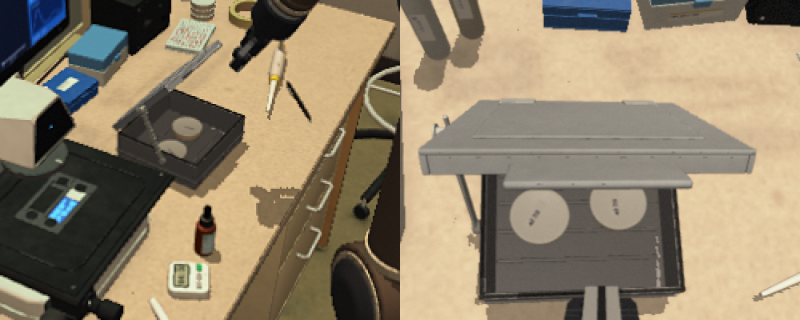

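step_arm(
  targets=[0.75,0,0.47,0,0.75,0,0.47,0,0.75,0,0.47,0,0.75,0,0.47,0,0,0,0,0],
)

```text
time: 12.8
tcp_pos: [0.5266, -0.3649, 0.1949]
orientation: [0.968, -0.058, 0.237, 0.065]
wrist_force: [-0.9, 1.0, 0.4]
gripper_width: -0.0
grip_force: 0.0
```

step_arm(
  targets=[0.7,0,0,0,0.7,0,0,0,0.65,0,0,0,0.65,0,0,0,0.65,0,0,0,0.65,0,0,0,0,0,0,0,0,0,0,0],
)

```text
time: 13.8
tcp_pos: [0.561, -0.3681, 0.2134]
orientation: [0.968, -0.059, 0.237, 0.065]
wrist_force: [0.1, -0.1, -0.7]
gripper_width: 0.0001
grip_force: 0.0
```

```bash
python3 s.py; cat > v.py <<'E'
import sys
from h import *
im=optics.capture("scene")[50:250,250:500];im2=optics.capture("wrist")[0:260,160:480]
cv2.imwrite(f"pics/{sys.argv[1]}.png",np.hstack([cv2.resize(im,(400,320),interpolation=3),cv2.resize(im2,(400,320))])[:,:,::-1])
E
python3 v.py s3
```

```text
13.8 [-0.7448  0.1317  1.922   0.3224  0.6538  0.7334] [ 0.561  -0.3681  0.2134] [ 0.1092 -0.1416 -0.7163]
[[ 0.881  -0.1443  0.4506]
 [-0.0829 -0.9847 -0.1533]
 [ 0.4658  0.0977 -0.8795]]
```

View pics/s3.png

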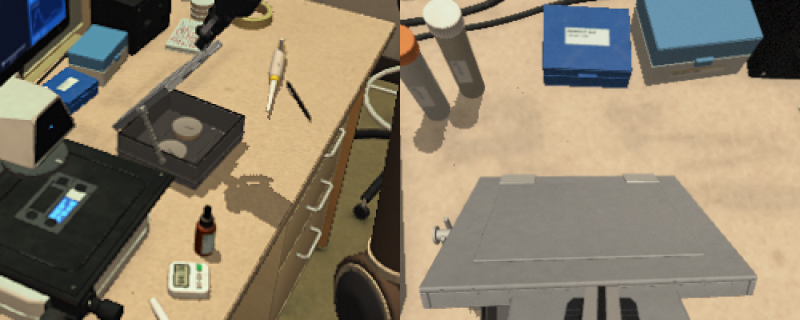

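```bash
python3 - <<'E'
from h import *
np.set_printoptions(precision=4,suppress=True)
s=r.read_state();print(s["wrist_force"])
im=optics.capture("top");sc=optics.capture("scene")
print(proj("top",s["tcp_pos"]),proj("scene",s["tcp_pos"]))
for n in("top","scene"):
  for q in("lid_lip","stay_fork"):print(n,q,spotter.mark_of(n,q)[:2])
a=cv2.resize(im[140:200,390:490],(400,240),interpolation=3);b=cv2.resize(cv2.imread("pics/top0.png")[140:200,390:490,::-1],(400,240),interpolation=3)
c=cv2.resize(sc[60:135,310:410],(400,300),interpolation=3);d=cv2.resize(cv2.imread("pics/scene0.png")[60:135,310:410,::-1],(400,300),interpolation=3)
cv2.imwrite("pics/cmp.png",np.vstack([np.hstack([a,b]),np.hstack([c,d])])[:,:,::-1])
E
```

```text
[0.5043 0.0334 0.3349]
[447.4233 175.9006] [370.2873  83.5686]
top lid_lip [{'centre': [187.6, 448.3], 'p': 0.59}]
top stay_fork [{'centre': [164.7, 404.2], 'p': 0.62}]
scene lid_lip [{'centre': [85.8, 377.2], 'p': 0.71}]
scene stay_fork [{'centre': [118.2, 336.0], 'p': 0.65}]
```

View pics/cmp.png

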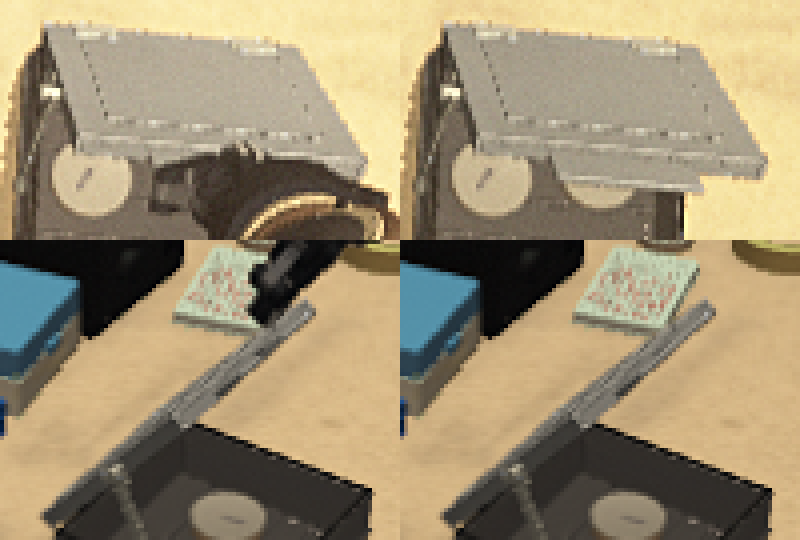

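The comparison crop shows the fingertip at about (258,320), over the lip's top side. The lid and stay haven't moved, so the finger went in too high. I'll lift off, back away and come in lower.

step_arm(
  targets=[0,0,-2,0,0,0,-2,0,-1.85,0.3,-0.95,0,-1.85,0.3,-0.95,0,-1.85,0.3,-0.95,0,-1.85,0.3,-0.95,0,-1.05,-0.2,2,0,-1.05,-0.2,2,0,-1.05,-0.2,2,0,-1.05,-0.2,2,0,0,0,0,0],
)

```text
time: 15.58
tcp_pos: [0.4582, -0.3616, 0.1566]
orientation: [0.968, -0.059, 0.236, 0.064]
wrist_force: [0.7, 0.4, -0.4]
gripper_width: 0.0001
grip_force: 0.0
```

```bash
python3 s.py; python3 - <<'E'
from h import *
np.set_printoptions(precision=4,suppress=True)
s=r.read_state();i=optics.camera_info("wrist");T=np.eye(4);T[:3,:3]=R.from_quat(s["orientation"]).as_matrix();T[:3,3]=s["tcp_pos"]
W=T@i["hand_eye"];K=i["intrinsics"]
optics.capture("wrist");sc=optics.capture("scene");cv2.imwrite("pics/sc4.png",sc[:,:,::-1]);optics.capture("top")
m=spotter.mark_of("wrist","lid_lip")[0];print(m)
u=(np.array(m["centre"][::-1])-K[:2,2])/np.diag(K)[:2];q=u.copy()
for _ in range(20):q=u/(1+i["k1"]*(q@q))
rw=(W[:3,3],W[:3,:3]@np.array([q[0],-q[1],-1]))
ms=spotter.mark_of("scene","lid_lip")[0];mt=spotter.mark_of("top","lid_lip")[0];print(ms,mt)
rs=ray("scene",*ms["centre"]);rt=ray("top",*mt["centre"])
print(tri(rw,rs),tri(rw,rt),tri(rs,rt)); print(proj("scene",s["tcp_pos"]))
E
```

```text
15.575 [-0.895   0.0531  2.1403  0.4872  0.5784  0.4361] [ 0.4582 -0.3616  0.1566] [ 0.7339  0.3523 -0.3641]
[[ 0.8818 -0.1442  0.449 ]
 [-0.0842 -0.985  -0.1509]
 [ 0.464   0.0953 -0.8807]]
{'centre': [56.3, 317.4], 'p': 0.78}
{'centre': [84.5, 376.6], 'p': 0.97} {'centre': [188.0, 448.5], 'p': 0.76}
(array([ 0.5394, -0.3671,  0.2147]), np.float64(0.005964516540145191)) (array([ 0.5291, -0.365 ,  0.2241]), np.float64(0.0003327360724055065)) (array([ 0.535 , -0.365 ,  0.2191]), np.float64(0.010751526085265622))
[402.0885 112.2211]
```

step_arm(
  targets=[1.75,-0.1,0.4,0,1.75,-0.1,0.4,0,1.75,-0.1,0.4,0,1.75,-0.1,0.4,0,0.6,-0.1,0.2,0,0.6,-0.1,0.2,0,0.6,-0.1,0.2,0,0,0,0,0],
)

```text
time: 16.88
tcp_pos: [0.5476, -0.3663, 0.1788]
orientation: [0.968, -0.059, 0.237, 0.065]
wrist_force: [-0.3, -0.4, -0.6]
gripper_width: -0.0002
grip_force: 0.4
```

```bash
cat > m.py <<'E'
from h import *
np.set_printoptions(precision=4,suppress=True)
F=[]
for n in("top","scene","wrist"):
    optics.capture(n);F.append(r.read_state()["wrist_force"])
    for q in("lid_lip","stay_fork"):print(n,q,[(x["centre"],round(x["p"],2)) for x in spotter.mark_of(n,q)[:1]])
s=r.read_state();print(s["time"],s["tcp_pos"],s["joint_pos"],"F",np.mean(F,0))
E
python3 m.py
```

```text
top lid_lip [([185.3, 447.5], 0.83)]
top stay_fork [([210.5, 222.7], 0.64)]
scene lid_lip [([87.8, 376.2], 0.68)]
scene stay_fork [([117.4, 334.1], 0.67)]
wrist lid_lip [([244.5, 329.4], 0.6)]
wrist stay_fork [([160.2, 185.5], 0.73)]
17.325 [ 0.5475 -0.3665  0.179 ] [-0.7607  0.1536  1.9752  0.3684  0.5878  0.6675] F [-0.1417  0.3205 -1.1157]
```

```bash
python3 - <<'E'
from h import *
im=optics.capture("wrist")[150:310,180:460];sc=optics.capture("scene")[60:135,310:410]
cv2.imwrite("pics/w5.png",np.hstack([cv2.resize(im,(490,280)),cv2.resize(sc,(310,280),interpolation=3)])[:,:,::-1])
E
```

```text
(no output)
```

View pics/w5.png

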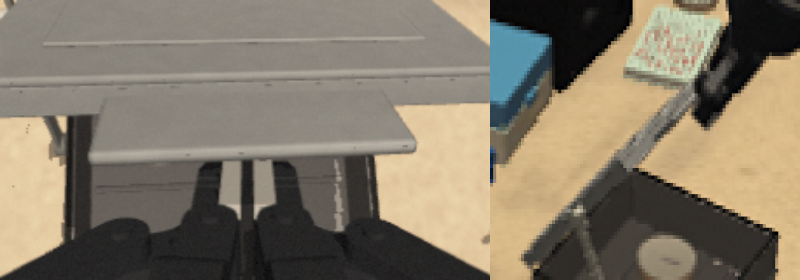

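The wrist crop shows both fingertips hidden under the lip (edge at row ~158), and in the scene crop the finger is below the front of the lid. Now I'll raise it.

step_arm(
  targets=[0.7,0,-0.05,0,0.7,0,-0.05,0,0.7,0,-0.05,0,0.7,0,-0.05,0,0.6,0,-0.05,0,0.6,0,-0.05,0,0,0,0,0],
)

```text
time: 18.3
tcp_pos: [0.5822, -0.3696, 0.201]
orientation: [0.967, -0.059, 0.237, 0.065]
wrist_force: [-1.0, 0.1, 0.3]
gripper_width: 0.0
grip_force: 0.3
```

```bash
python3 m.py
```

```text
top lid_lip [([167.9, 448.9], 0.6)]
top stay_fork [([153.0, 396.9], 0.65)]
scene lid_lip []
scene stay_fork [([136.3, 318.1], 0.67)]
wrist lid_lip [([244.0, 328.6], 0.67)]
wrist stay_fork []
18.75 [ 0.5814 -0.3694  0.2003] [-0.7205  0.1802  1.8947  0.3156  0.6267  0.7564] F [-0.4439 -0.1535  0.1887]
```

```bash
python3 - <<'E'
from h import *
P=[.575+.088*.996+.095*.09,-.3655+.095*.996-.088*.09,.047];print(P,proj("top",P)[::-1],proj("scene",P)[::-1])
for th in(.95,1.0,1.05,1.1,1.15):
    x=.087-.202*np.cos(th);E=np.array([.5749+x*.996,-.3655-.09*x,.064+.202*np.sin(th)]);print(th,E,proj("top",E)[::-1])
E
```

```text
[0.6711979999999999, -0.2788, 0.047] [150.20940249 395.22343074] [137.2770333  319.91729478]
0.95 [ 0.54452202 -0.362755    0.22830993] [181.34144902 447.6980464 ]
1.0 [ 0.5528475  -0.3635073   0.23397714] [177.44634211 448.58644824]
1.05 [ 0.56144469 -0.36428416  0.23921949] [173.44087837 449.42564433]
1.1 [ 0.57029209 -0.36508362  0.24402389] [169.33978276 450.21166043]
1.15 [ 0.57936759 -0.3659037   0.24837832] [165.15861161 450.94074364]
```

```bash
python3 - <<'E'
from ik import *
np.set_printoptions(precision=2,suppress=True)
s=r.read_state();Q=R.from_quat(s["orientation"]).as_matrix();t=np.array(s["tcp_pos"]);print(t)
def tcp(th,d):
    x=.087-.202*np.cos(th);E=np.array([.5749+x*.996,-.3655-.09*x,.064+.202*np.sin(th)])
    return E+d*Q[:,2]-.0107*Q[:,0]
p=t
th=[.9,.7,.55,.45,.35,.25,.15,.08,.03,0,-.03]
for k,a in enumerate(th):
    n=tcp(a,.044-.012*(k+1)/len(th));print(a,n,"d",Q.T@(n-p)*100,ik(n,Q[:,2]));p=n
E
```

```text
[ 0.58 -0.37  0.2 ]
0.9 [ 0.55 -0.37  0.18] d [-4.07  0.13  0.23] [-0.67  0.16  1.96  0.3   0.57  0.  ]
0.7 [ 0.52 -0.36  0.15] d [-3.87 -0.11  1.02] [-0.71  0.16  2.03  0.36  0.52  0.  ]
0.55 [ 0.5  -0.36  0.13] d [-2.71 -0.14  1.23] [-0.73  0.17  2.08  0.42  0.47  0.  ]
0.45 [ 0.49 -0.36  0.11] d [-1.68 -0.12  1.  ] [-0.74  0.18  2.1   0.47  0.44  0.  ]
0.35 [ 0.48 -0.36  0.09] d [-1.56 -0.14  1.16] [-0.75  0.2   2.13  0.52  0.4   0.  ]
0.25 [ 0.47 -0.36  0.08] d [-1.43 -0.16  1.31] [-0.76  0.23  2.15  0.59  0.37  0.  ]
0.15 [ 0.47 -0.36  0.06] d [-1.28 -0.17  1.45] [-0.77  0.26  2.16  0.67  0.33  0.  ]
0.08 [ 0.47 -0.36  0.04] d [-0.8  -0.13  1.05] [-0.77  0.28  2.17  0.73  0.31  0.  ]
0.03 [ 0.47 -0.36  0.04] d [-0.52 -0.1   0.75] [-0.77  0.3   2.17  0.78  0.29  0.  ]
0 [ 0.47 -0.36  0.03] d [-0.29 -0.06  0.42] [-0.77  0.31  2.17  0.81  0.29  0.  ]
-0.03 [ 0.47 -0.36  0.02] d [-0.27 -0.06  0.43] [-0.77  0.33  2.17  0.84  0.28  0.  ]
```

step_arm(
  targets=[-1,0,0.05,0,-1,0,0.05,0,-1,0,0.05,0,-1,0,0.05,0,-0.97,-0.03,0.25,0,-0.97,-0.03,0.25,0,-0.97,-0.03,0.25,0,-0.97,-0.03,0.25,0,-0.9,-0.05,0.41,0,-0.9,-0.05,0.41,0,-0.9,-0.05,0.41,0,0,0,0,0],
)

```text
time: 20.25
tcp_pos: [0.4987, -0.3612, 0.1281]
orientation: [0.968, -0.059, 0.236, 0.064]
wrist_force: [-2.2, 0.7, -0.3]
gripper_width: 0.0003
grip_force: 1.0
```

```bash
python3 m.py; python3 - <<'E'
from h import *
for th in(0.3,.45,.5,.55,.6,.65):
    x=.087-.202*np.cos(th);E=np.array([.5749+x*.996,-.3655-.09*x,.064+.202*np.sin(th)]);print(th,proj("top",E)[::-1],proj("scene",E)[::-1])
E
```

```text
top lid_lip [([205.6, 440.7], 0.84)]
top stay_fork [([154.8, 397.3], 0.38)]
scene lid_lip [([135.6, 319.3], 0.74)]
scene stay_fork [([107.0, 391.1], 0.22)]
wrist lid_lip [([240.3, 330.0], 0.8)]
wrist stay_fork []
20.7 [ 0.5    -0.3617  0.1297] [-0.8243  0.1551  2.0945  0.4943  0.4987  0.4774] F [-2.5841  1.4481  0.1835]
0.3 [217.14493394 433.64216649] [121.85848833 396.3991413 ]
0.45 [211.72129261 437.0614689 ] [112.24558179 393.7952072 ]
0.5 [209.50881647 438.20261715] [109.0110061  392.60338639]
0.55 [207.09767746 439.33797866] [105.77863239 391.25300625]
0.6 [204.49160695 440.46343328] [102.5591484  389.74711991]
0.65 [201.69543492 441.57473281] [ 99.36335229 388.08947536]
```

step_arm(
  targets=[-0.84,-0.06,0.5,0,-0.84,-0.06,0.5,0,-0.78,-0.07,0.58,0,-0.78,-0.07,0.58,0,-0.48,-0.05,0.44,0,-0.48,-0.05,0.44,0,-0.48,-0.05,0.44,0,-0.32,-0.04,0.36,0,-0.32,-0.04,0.36,0,-0.32,-0.04,0.36,0,-0.32,-0.04,0.36,0,0,0,0,0],
)

```text
time: 22.2
tcp_pos: [0.4699, -0.3586, 0.0573]
orientation: [0.968, -0.059, 0.237, 0.065]
wrist_force: [-1.9, 0.2, -2.1]
gripper_width: 0.0001
grip_force: 1.1
```

```bash
python3 m.py; python3 - <<'E'
from h import *
for th in(0,.05,.1,.15,.2,.25):
    x=.087-.202*np.cos(th);E=np.array([.5749+x*.996,-.3655-.09*x,.064+.202*np.sin(th)]);print(th,proj("top",E)[::-1],proj("scene",E)[::-1])
E
```

```text
top lid_lip [([221.2, 428.7], 0.63)]
top stay_fork []
scene lid_lip [([262.3, 358.0], 0.57)]
scene stay_fork [([138.1, 316.9], 0.55)]
wrist lid_lip [([238.9, 323.6], 0.86)]
wrist stay_fork []
22.65 [ 0.4701 -0.3586  0.0579] [-0.8694  0.2512  2.1754  0.7405  0.3723  0.1721] F [-2.1782  0.7686 -1.1457]
0 [222.55449158 427.12572618] [139.81458537 397.21601863]
0.05 [222.14319062 428.16250996] [136.99751173 397.47868893]
0.1 [221.53993194 429.22241888] [134.09959684 397.58470643]
0.15 [220.74116972 430.30305146] [131.12844058 397.53151909]
0.2 [219.7438996  431.40179949] [128.09211593 397.3170903 ]
0.25 [218.54572656 432.51584618] [124.99914803 396.93993295]
```

step_arm(
  targets=[-0.16,-0.03,0.22,0,-0.16,-0.03,0.22,0,-0.16,-0.03,0.22,0,-0.16,-0.03,0.22,0,-0.16,-0.03,0.22,0,-0.16,-0.03,0.22,0,-0.16,-0.03,0.22,0,-0.16,-0.03,0.22,0,-0.16,-0.03,0.22,0,-0.16,-0.03,0.22,0,-0.16,-0.03,0.22,0,-0.16,-0.03,0.22,0],
)

```text
time: 24.15
tcp_pos: [0.4663, -0.3584, 0.0259]
orientation: [0.967, -0.059, 0.237, 0.065]
wrist_force: [0.2, -0.2, -0.3]
gripper_width: -0.0001
grip_force: 0.0
```

```bash
python3 m.py
```

```text
top lid_lip []
top stay_fork [([151.3, 398.3], 0.42)]
scene lid_lip [([143.5, 395.7], 0.68)]
scene stay_fork [([137.0, 319.7], 0.55)]
wrist lid_lip [([234.9, 327.4], 0.72)]
wrist stay_fork []
24.6 [ 0.4659 -0.3579  0.0256] [-0.8756  0.3164  2.1885  0.9034  0.3211 -0.006 ] F [ 0.4977 -0.1961 -0.2684]
```

step_arm(
  targets=[-0.3,0.05,-0.15,0,-0.3,0.05,-0.15,0,-0.9,0.14,-0.45,0,-1.8,0.3,-0.9,0,-1.8,0.3,-0.9,0,-1.8,0.3,-0.9,0,0,0,-4,0,0,0,-4,0,0,0,-4,0,0,0,-4,0,0,0,0,0],
)

```text
time: 25.98
tcp_pos: [0.3154, -0.3354, 0.1685]
orientation: [0.967, -0.059, 0.238, 0.068]
wrist_force: [0.1, -0.2, -0.3]
gripper_width: 0.0003
grip_force: 0.0
```

```bash
python3 m.py; python3 v.py end
```

```text
top lid_lip [([222.1, 427.3], 0.56)]
top stay_fork [([151.7, 398.9], 0.38)]
scene lid_lip [([139.3, 396.5], 0.72)]
scene stay_fork []
wrist lid_lip [([96.4, 316.0], 0.64)]
wrist stay_fork [([97.0, 314.4], 0.69)]
26.425 [ 0.3157 -0.3327  0.1643] [-1.1845 -0.2073  2.3595  0.5672  0.7344  0.1294] F [ 0.0861  0.4467 -0.1753]
```

View pics/end.png

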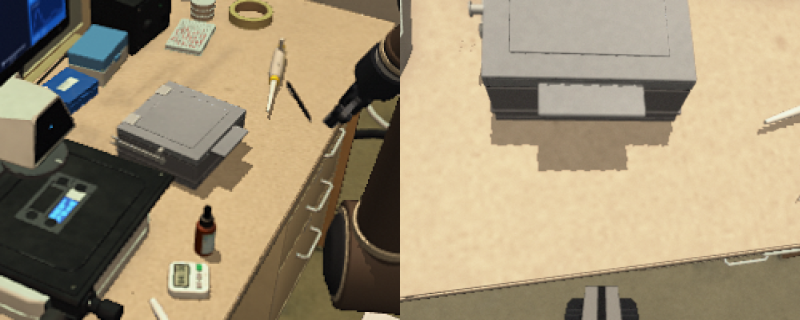

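The picture shows the lid fully shut on the box, the stay folded along its left side, the bottle and timer where they were, and the hand clear.

```bash
python3 -c "
from plant import r
print(r.sign_off())"
```

```text
the job is handed in; nothing more can be done
None
```

The lid rode down on the finger and is fully shut, the stay is folded, the hand is clear, and I handed the job in at about 26 s; no verdict came back. My first try at the lip went in too high and ended up over it, so I backed off and came in lower.

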